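# Close the hood of the tube shaker and start the run on its membrane key

### The arm

A 6-joint arm with a two-finger parallel gripper is mounted at the origin on the work surface. World frame = base frame: x ahead of the robot, y to its left, z up, the work surface at z = 0. Lengths are in m, angles in rad, forces in N, time in s.
With the tool pointing down it reaches from about 0.3 to 0.775 m from the base axis. Payload 14.6 kg.
Tool frame: the origin (TCP) lies between the finger pads; the fingertips stand 8 mm ahead of it and the grasp point (between the pads) lies 11 mm behind it (ctrl.tip_reach is the distance from the TCP to the fingertips, in m); y points along the fingers, z is the direction in which the jaws open and shut, and the axes are right-handed (so a half turn about y gives the same grasp; the last joint's range is limited). The gripper opens to 94 mm and grips with 3 to 60 N. Pads are 16 mm wide; open, the fingers measure 119 mm over their backs; the gripper's body (75 mm by 177 mm) begins 78 mm behind the grasp point.
Start: joints at [1.167, 0.3, 1.521, -0, 1.321, -0.067], TCP at [0.182, 0.519, 0.213] pointing down, gripper open.
Joint ranges: [-3.03, 3.03], [-0.79, 2.21], [0.23, 2.52], [-1.04, 4.18], [0, 3.07], [-2.55, 2.55]. Speed limits (rad/s): [2.22, 2.22, 2.57, 3.14, 3.14, 3.14].

### API

Orientations are given as [roll, pitch, yaw] about the fixed x, y, z axes, in that order (R = Rz(yaw) Ry(pitch) Rx(roll)).
In Python, from station import ctrl gives the robot as it stands.
- The arm moves only by the tool play_rows, never from a script. Its arguments are lists of equal length, an entry for each row: "twist": the turn, a rotation vector about the world's x, y, z as a fraction of full scale, a list of three; "travel": the shift along the world's x, y, z as a fraction of full scale, a list of three; "grip": the gripper's target within -1 to 1 (shut at 1, half-way at 0, fully open at -1). A call has 1 to 12 rows; each row shifts and turns the commanded pose from where the row before left it; what a row does not reach is not made up. Full scale, the value 1, is 5 cm for a shift and 90 degrees for a turn. A row lasts 1/10 s, in which the tool goes at most 50 mm and 8.59 degrees, less where a joint would pass 70% of its speed; a pose out of reach is approached as far as the arm can. A call with a number of a shift or a turn outside -1 to 1 is refused whole. A call with a gripper value outside its range is refused whole. The fingers move at their own pace and stop on an object; "force" is the grip in N (left out, the last holds). Time passes only in rows, so rows that do not move let the fingers close. It gives the time, the measured TCP pose, the force and the opening at its end, in the units of the state.
- ctrl.get_obs(): the state, without advancing time (a new reading comes with each control period).
- ctrl.camera(name): name is "scene" or "top" or "wrist"; returns a dict with "img" (420x560x3 uint8, red, green, blue), "vfov" (degrees; the focal length in pixels is half the picture's height over the tangent of half this angle, whatever the lens; pixels are square), "cx", "cy" (the principal point, pixels), "rvec" (rotation vector, rad) and "tvec" (3), from world to camera coordinates, as OpenCV has them. Camera axes: x right, y down, z forward; pixel columns grow to the right and rows downward; lengths in m; the calibration is good to about 2 mm. A picture is of the moment at which its call begins. There is no depth.
- ctrl.hand_in(): hands the job in, once; it reports no verdict.
Trained networks look in a picture, given as the dict that the camera call returned (one of the last four; its "shot" number tells which), for a name from the list of things; names that differ only in an ending like _2 or _b are one class to them, and where a whole thing is asked for, a point or a joint stands for the part that bears it (a point fixed in the world has none). Each returns a list of dicts, best first, with "confidence" (0 to 1); they miss things now and then, are a little off and sometimes report something else, mostly with a low value. They report only what shows in the picture. A call takes as long as a camera call.
- ctrl.boxes_of(name, picture): "point" ([column, row] in pixels, amid what is visible of it).
- ctrl.trace(name, picture): "pixels" (420x560 bool, what is visible of it) and "point" ([column, row] in pixels, amid what is visible of it).
The state is a dict: "time_s": time; "qpos": joint angles; "joint_vel": joint speeds; "tau": joint torques, N m; "ee_pos": TCP position; "eef_rot": TCP orientation; "force": force on the tool from outside, world axes, zero at the start; "moment": the same for the moment, N m; "grip_width": finger opening in m.
Only numpy, scipy, OpenCV 4.12 (cv2) and the standard library are available. Lean on these libraries where they do the work, as an engineer would, in place of code of your own. Each camera call takes 0.05 s, during which the arm holds its last target.

### The job

The culture tubes are loaded in the bench shaker-incubator: lower its clear hood gently until it is fully shut, then start the run by pressing the wide membrane start key and holding it down, firmly but without forcing it, for a good second before letting go. Do not press the two small arrow keys, and leave the media bottle, the flask and the tube rack beside the machine where they stand.

Things in the scene. Friction and masses are not known exactly. Their poses are not given: they have to be found in the camera images.
- shaker: Fixed white bench shaker-incubator, 300 deep (x) by 250 wide (y), deck 95 high. Origin: centre of its underside on the bench; x front to back, y to the operator's left, z up; its front looks to the robot's right, partly towards it. A control panel slopes 0.55 rad from level, from the front edge (x -150, z 43) up to the deck (x -65, z 95). Fixed tube rack on the deck, 100 tall, under the hood. (mm)
- hood (a joint): Hood angle, rad: 0 fully shut (rim on deck), 1.25 fully open; it turns about the machine's y at the back, opening lifts its front. A stiff friction hinge (0.85 N m) keeps any angle. The hood: open-bottomed box of 5 mm clear sheet, 170 deep, 225 wide, 120 high (mm), 0.6 kg. Shut, its front wall stands at machine x -60 mm and its top at z 216 mm.
- hood_hinge (a point): Point on the hinge line, fixed to the machine: machine x = 110 mm, y = 0, z = 95 mm; axes as the machine's.
- hood_handle (a point): Middle of the hood's handle: round aluminium bar 12 mm thick, 180 mm long along the machine's y, its axis 50 mm in front of the hood's front wall (44 mm free gap). Moves with the hood: when shut, 220 mm in front of the hinge line and 105 mm above it (200 mm above the bench, 16 mm below the hood's top), overhanging the control panel and the start key.
- start_key: Start key: the only wide key, a worn white dome 62 mm wide (its y) by 32 up the slope (x), triangle mark, right half of the panel. Origin: its centre on the panel surface, z straight out. Its face stands 2 to 6 mm proud, not known: feel for it. Travel 1 mm: gives from 4 N, registers when kept above 9 N for 0.8 s, hard from 13 N; over 18 N damages it. Press with the fingertips.
- up_key: Small square white key with a chevron mark, 30 mm by 30 mm, stiff, 3 mm proud; origin at the centre of its face, z out of the panel. Left half of the panel, below the display, the one nearer the start key. Not to be pressed.
- down_key: Small square white key with a chevron mark, as up_key, to the left of it. Not to be pressed.
- media_bottle: Bystander: glass media bottle with blue screw cap, 80 mm diameter, 165 mm high; origin at the centre of its foot.
- flask: Bystander: conical flask with a foil cap, 94 mm diameter at the foot, 144 mm high; origin at the centre of its foot.
- tube_rack: Bystander: loose white tube rack, 90 mm by 150 mm, with capped tubes, 114 mm high; origin at the centre of its foot.

How it is judged:
On the way, in this order (a step that is already met when the one before it is completed fails the run):
1. the hood is fully shut (value of joint hood below 0.03 rad), for 0.2 s.
2. the start key is held down with more than 9 N for 0.8 s, hood shut (contact force between start_key and the fingers above 9 N and value of joint hood below 0.03 rad), for 0.8 s.
At the end, for the whole second after the job is handed in: The hood is shut (within 0.03 rad), the start key has been let go, and bottle, flask and tube rack stand upright within 30 mm of where they stood (value of joint hood below 0.03 rad and contact force between start_key and anything else below 0.5 N and distance of each of media_bottle, flask, tube_rack from where it was at the start of the episode below 0.03 m and angle between each of media_bottle, flask, tube_rack's own z axis and vertical below 0.2 rad); the robot touches nothing.
It fails at once if the start key is forced with more than 18 N (contact force between start_key and anything else above 18 N).
It fails at once if an arrow key is pressed (more than 4 N) (contact force between any of up_key, down_key and anything else above 4 N).
It fails at once if the hood is slammed (closing faster than 2 rad/s) (velocity of joint hood below -2 rad/s).
It fails at once if a bystander is knocked over or away (distance of any of media_bottle, flask, tube_rack from where it was at the start of the episode above 0.03 m).
It also fails if it takes over 51 s, if anything falls off the work surface, if the arm or the gripper's body presses on something with over 40 N, if the wrist force passes 120 N, or if a joint passes its speed limit or range.

## Working session

There is one attempt and no reset: what is moved stays moved. The work goes in short steps, Python scripts to look and compute and a tool call to move; the robot and the scene stay as the last step left them, time stands still between calls to the robot, and variables do not carry over. Pictures are saved under pics/ and viewed, and the job is handed in when it is done.

Besides the shell and the picture viewer there is one more tool, called after ">>>" by a JSON object that holds its "fn" and its "kwargs", one argument or row to a line. play_rows: Moves the arm, as the interface text tells. Its arguments: {"type":"object","properties":{"twist":{"type":"array"},"travel":{"type":"array"},"grip":{"type":"array"},"force":{"type":"number"}},"required":["twist","travel","grip"]}

```bash
ls; mkdir -p pics; python3 - <<'E'
from station import ctrl
import cv2
o=ctrl.get_obs()
for k,v in o.items(): print(k,v)
for n in ("scene","top","wrist"):
    p=ctrl.camera(n); cv2.imwrite(f"pics/{n}0.png",p["img"][:,:,::-1]); print(n,{k:v for k,v in p.items() if k!="img"})
    for t in ("start_key","up_key","hood_handle","media_bottle","flask","tube_rack"):
        print(t,[(b["point"],round(b["confidence"],2)) for b in ctrl.boxes_of(t,p)][:3])
E
```

```text
pics
time_s 0.0
qpos [ 1.16737757e+00  3.00487364e-01  1.52162257e+00  3.58812541e-05
  1.32067210e+00 -6.65863064e-02]
joint_vel [-9.95843872e-04 -1.71703644e-04  5.50268674e-05 -5.44620784e-04
  6.38770903e-05  1.46767063e-03]
tau [ 6.77444186e-04 -5.31812632e+01 -3.52731407e+01  7.08115473e-02
  2.43827188e-02 -1.06435341e-04]
ee_pos [0.18165801 0.51885533 0.21285985]
eef_rot [-1.57198076e+00  1.13815329e-04 -3.36841423e-01]
force [-0.6260479  -0.02478397  0.12271882]
moment [-0.0089217   0.04733472 -0.00215052]
grip_width 0.09366055422398041
scene {'vfov': 43.16919654408917, 'cx': 271.3019976413377, 'cy': 208.79841918602608, 'rvec': array([ 2.83092501,  0.2956327 , -0.05409795]), 'tvec': array([-0.56585393,  0.01383549,  1.13103937]), 'shot': 1}
start_key [([240.9, 359.9], 0.97)]
up_key [([197.0, 337.0], 0.76), ([255.7, 276.4], 0.27)]
hood_handle [([264.6, 239.5], 0.77)]
media_bottle [([300.1, 180.3], 0.56), ([370.3, 225.4], 0.44)]
flask [([371.5, 224.0], 0.6)]
tube_rack [([356.5, 338.1], 0.73)]
top {'vfov': 48.20204706995547, 'cx': 281.23354695735094, 'cy': 216.755758657346, 'rvec': array([ 2.15290876, -2.14071552,  0.14854592]), 'tvec': array([0.08477166, 0.58892   , 0.88346058]), 'shot': 2}
start_key [([427.7, 231.7], 0.82), ([330.8, 211.5], 0.29)]
up_key [([415.2, 280.5], 0.69)]
hood_handle [([331.0, 208.9], 0.98), ([405.2, 301.4], 0.32)]
media_bottle [([243.4, 206.5], 0.9)]
flask [([262.2, 137.4], 0.6)]
tube_rack [([384.6, 125.0], 0.72), ([422.7, 230.8], 0.39)]
wrist {'vfov': 63.99431063076857, 'cx': 277.39370312383403, 'cy': 212.1859920314502, 'rvec': array([-2.3790402 , -1.68671281, -0.22395212]), 'tvec': array([-0.54914796, -0.02828514,  0.39245773]), 'shot': 3}
start_key []
up_key []
hood_handle []
media_bottle []
flask []
tube_rack []
```

View pics/scene0.png

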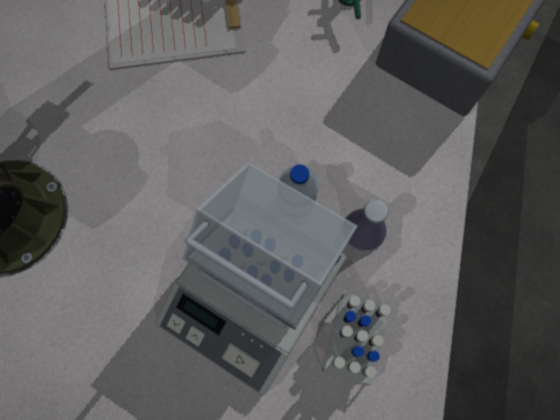

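View pics/top0.png

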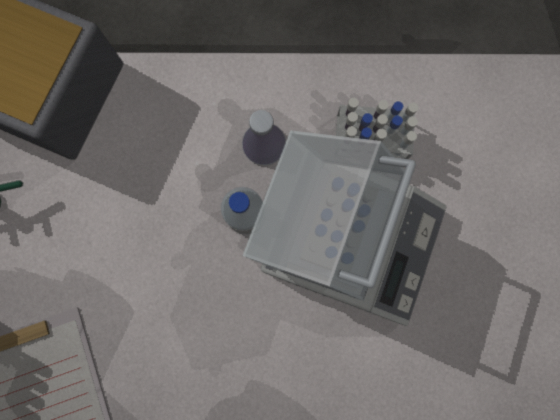

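View pics/wrist0.png

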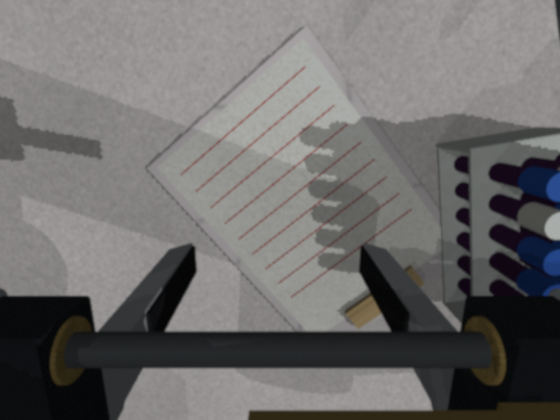

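The scene view shows the machine with its panel at about (220,340), start key at (240,360), and the bottle, flask and rack to its right. The top view shows the hood wide open, with the handle ends at about (395,160) and (358,278). I'll enlarge both for corner picking.

```bash
python3 - <<'E'
import cv2
a=cv2.imread("pics/scene0.png")[150:400,140:380]; cv2.imwrite("pics/s1.png",cv2.resize(a,None,fx=2.4,fy=2.4,interpolation=cv2.INTER_CUBIC)*1)
b=cv2.imread("pics/top0.png")[120:335,235:455]; cv2.imwrite("pics/t1.png",cv2.resize(b,None,fx=2.6,fy=2.6,interpolation=cv2.INTER_CUBIC))
E
```

```text
(no output)
```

View pics/s1.png

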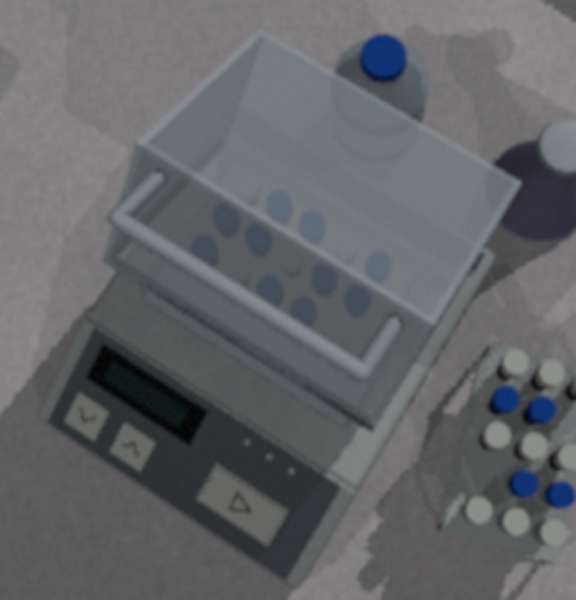

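View pics/t1.png

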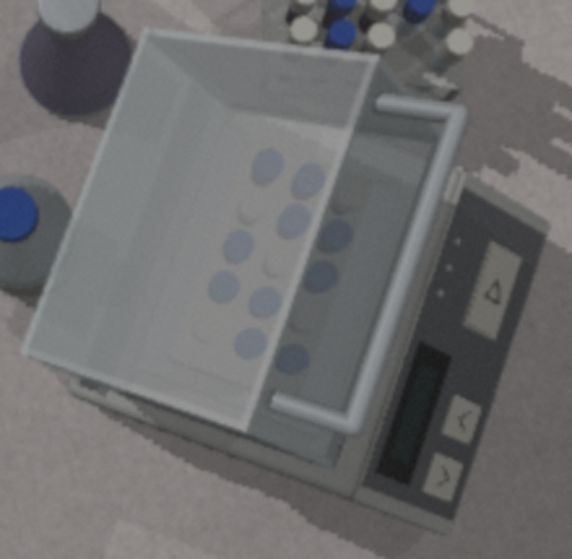

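```bash
cat > fit.py <<'E'
import numpy as np,cv2
from scipy.optimize import least_squares
S=dict(vfov=43.16919654408917,cx=271.302,cy=208.7984,rvec=[ 2.83092501,0.2956327,-0.05409795],tvec=[-0.56585393,0.01383549,1.13103937])
T=dict(vfov=48.20204706995547,cx=281.2335,cy=216.7558,rvec=[2.15290876,-2.14071552,0.14854592],tvec=[0.08477166,0.58892,0.88346058])
def proj(c,P):
    f=210/np.tan(np.radians(c["vfov"])/2)
    K=np.array([[f,0,c["cx"]],[0,f,c["cy"]],[0,0,1.]])
    return cv2.projectPoints(np.asarray(P,float).reshape(-1,3),np.array(c["rvec"],float),np.array(c["tvec"],float),K,None)[0][:,0]
def panel(s,y,h=0):  # s along slope from front edge
    a=np.arctan2(52,85); return [-.150+s*np.cos(a)-h*np.sin(a),y,.043+s*np.sin(a)+h*np.cos(a)]
def hood(dx,y,dz,q):
    # opening lifts the front (-x): 
    c,s=np.cos(q),np.sin(q); return [.110+dx*c+dz*s,y,.095-dx*s+dz*c]
def W(p,x): 
    p=np.asarray(p); c,s=np.cos(x[2]),np.sin(x[2]); return np.array([x[0]+c*p[0]-s*p[1],x[1]+s*p[0]+c*p[1],p[2]])
def model(x):
    q=x[3]
    L=[[-.15,.125,.043],[-.15,-.125,.043],[-.065,.125,.095],[-.065,-.125,.095],
     hood(-.22,.087,.105,q),hood(-.22,-.087,.105,q),hood(-.17,.1125,.121,q),hood(-.17,-.1125,.121,q),hood(0,.1125,.121,q),hood(0,-.1125,.121,q),
     panel(x[4],x[5],.004),panel(x[6],x[7],.003),panel(x[8],x[9],.003)]
    return [W(p,x) for p in L]
names="FL FR TL TR hL hR cL cR rL rR start up down".split()
s=np.array([[157.5,324.2],[262.1,392.9],[176.7,283.3],[286.7,353.3],[187.9,239.6],[292,304.2],[197.5,209.6],[321.3,283.3],[249.2,164.6],[356.7,227.1],[240.8,360],[195.4,335.8],[176.3,322.9]])
t=np.array([[408.1,323.8],[445.8,208.5],[372.7,310.4],[413.8,189.2],[369.6,282.3],[411.2,163.1],[330.4,284.2],[380.4,143.1],[245.8,255.4],[291.9,132.3],[424.2,231.5],[412.7,281.5],[405,303.5]])
def res(x):
    P=model(x); return np.r_[(proj(S,P)-s).ravel(),(proj(T,P)-t).ravel()]
if __name__=="__main__":
    best=None
    for yaw in np.arange(-3,3.2,.5):
        r=least_squares(res,[.55,-.1,yaw,1.,.05,-.06,.03,.03,.03,.08],loss="soft_l1")
        if best is None or r.cost<best.cost: best=r
    x=best.x; print(best.cost,np.round(x,4)); R=res(x).reshape(2,-1,2)
    for n,a,b,P in zip(names,R[0],R[1],model(x)): print(n,a.round(1),b.round(1),P.round(4))
    for q in (x[3],.8,.4,.0): print(q,"handle",W(hood(-.22,0,.105,q),x).round(4))
    print("front dir -x",-np.cos(x[2]),-np.sin(x[2]))
E
python3 fit.py
```

```text
48.39862613816137 [ 0.5486 -0.0574  1.2207  0.6131  0.042  -0.0541  0.0301  0.0426  0.0309
  0.0866]
FL [-4.3 -0.2] [0.4 2.1] [ 0.3797 -0.1554  0.043 ]
FR [1.  4.3] [ 2.4 -4. ] [ 0.6145 -0.2412  0.043 ]
TL [-3.  -1.1] [-1.4  1.3] [ 0.4088 -0.0756  0.095 ]
TR [1.1 2.6] [ 0.7 -4.9] [ 0.6437 -0.1614  0.095 ]
hL [1.9 2. ] [ 1.4 -2.2] [ 0.4636 -0.0365  0.3075]
hR [-3.1 -0.6] [-0.6  1.2] [ 0.627  -0.0962  0.3075]
cL [-1.3 -0.7] [-1.1  0.6] [0.4568 0.0193 0.2918]
cR [-0.5  2. ] [ 0.3 -3.6] [ 0.6681 -0.0579  0.2918]
rL [-1.6 -2.5] [-3.1 -0.9] [0.5045 0.1499 0.194 ]
rR [ 0.2 -1.1] [-1.3 -2.9] [0.7158 0.0727 0.194 ]
start [-0.8 -0.4] [ 0.4 -0.9] [ 0.5595 -0.1852  0.0683]
up [-1.2 -0. ] [-0.1 -1. ] [ 0.4653 -0.1611  0.0613]
down [-1.1 -0.1] [ 0. -1.] [ 0.4242 -0.1453  0.0617]
0.6130903344766429 handle [ 0.5453 -0.0664  0.3075]
0.8 handle [ 0.5595 -0.0273  0.326 ]
0.4 handle [ 0.5308 -0.106   0.2774]
0.0 handle [ 0.5108 -0.1607  0.2   ]
front dir -x -0.34300182257634293 -0.9393347378380653
```

```bash
sed -i 's/x\[8\],x\[9\],.003)\]/x[8],x[9],.003)]\n    for i in (0,1,2,3): L[i][1]*=x[10]\n    for i in (4,5): L[i][1]*=x[11]\n    for i in (6,7,8,9): L[i][1]*=x[12]/; s/\.03,\.08\]/.03,.08,1,1,1]/' fit.py; python3 fit.py
python3 - <<'E'
from station import ctrl
import numpy as np
from scipy.spatial.transform import Rotation as R
o=ctrl.get_obs(); print(R.from_euler("xyz",o["eef_rot"]).as_matrix().round(3), ctrl.tip_reach, [a for a in dir(ctrl) if a[0]!='_'])
E
```

```text
25.33502580495018 [ 0.5482 -0.0564 -5.0639  0.6094  0.041  -0.055   0.0289  0.0418  0.0296
  0.0858  0.9529  1.0377  0.9795]
FL [-1.9  0.7] [ 0.7 -0.6] [ 0.3848 -0.1562  0.043 ]
FR [-1.9  1.9] [ 1. -1.] [ 0.6084 -0.2382  0.043 ]
TL [-0.4 -0.1] [-1.  -1.6] [ 0.414  -0.0764  0.095 ]
TR [-1.8  0.2] [-0.8 -1.8] [ 0.6377 -0.1584  0.095 ]
hL [-0.1  0.6] [0.3 0.5] [ 0.4599 -0.035   0.307 ]
hR [-1.6  0.4] [-0.  -0.4] [ 0.6294 -0.0971  0.307 ]
cL [-0.3 -0.2] [-0.9 -0.6] [0.4585 0.019  0.2915]
cR [-2.2  1. ] [-0.4 -1.8] [ 0.6654 -0.0569  0.2915]
rL [-0.5 -2.4] [-3.1 -2.1] [0.5065 0.1498 0.1942]
rR [-1.  -2.1] [-2.1 -1.6] [0.7134 0.074  0.1942]
start [-0.8 -0.4] [ 0.4 -0.9] [ 0.5595 -0.1852  0.0678]
up [-1.2  0. ] [-0.2 -1. ] [ 0.4653 -0.1611  0.0607]
down [-1.1 -0.1] [-0.1 -1. ] [ 0.4242 -0.1454  0.061 ]
0.6094059481814248 handle [ 0.5447 -0.0661  0.307 ]
0.8 handle [ 0.5593 -0.0263  0.326 ]
0.4 handle [ 0.5304 -0.105   0.2774]
0.0 handle [ 0.5104 -0.1597  0.2   ]
front dir -x -0.3443285607152103 -0.9388492116819355
[[ 0.944  0.     0.33 ]
 [-0.33   0.     0.944]
 [ 0.    -1.     0.   ]] 0.008 ['MotionError', 'boxes_of', 'camera', 'get_obs', 'hand_in', 'tip_reach', 'trace']
```

The fit is good to 1–2 px: hood angle is about 0.61, the handle is at (0.545, -0.066, 0.307) and the key at (0.5595, -0.185, 0.068). The jaws already line up with the machine's x. I'll lift, close the fingers and carry them over to the handle.

>>> {"fn": "play_rows", "kwargs": {
  "twist": [
    [0, 0, 0],
    [0, 0, 0],
    [0, 0, 0],
    [0, 0, 0],
    [0, 0, 0],
    [0, 0, 0],
    [0, 0, 0],
    [0, 0, 0],
    [0, 0, 0],
    [0, 0, 0],
    [0, 0, 0],
    [0, 0, 0]
  ],
  "travel": [
    [0, 0, 0.8],
    [0, 0, 0.8],
    [0, 0, 0.8],
    [0, 0, 0.8],
    [0, 0, 0.8],
    [0.2, -0.3, 0.5],
    [0.4, -0.65, 0],
    [0.4, -0.65, 0],
    [0.4, -0.65, 0],
    [0.4, -0.65, 0],
    [0.4, -0.65, 0],
    [0.4, -0.65, 0]
  ],
  "grip": [1, 1, 1, 1, 1, 1, 1, 1, 1, 1, 1, 1],
  "force": 20
}}

```text
time_s: 2.25
ee_pos: [0.3122, 0.3077, 0.4386]
eef_rot: [-1.57, -0.0, -0.337]
force: [0.6, 0.8, 0.3]
grip_width: 0.0019
```

>>> {"fn": "play_rows", "kwargs": {
  "twist": [
    [0, 0, 0],
    [0, 0, 0],
    [0, 0, 0],
    [0, 0, 0],
    [0, 0, 0],
    [0, 0, 0],
    [0, 0, 0],
    [0, 0, 0],
    [0, 0, 0],
    [0, 0, 0],
    [0, 0, 0],
    [0, 0, 0]
  ],
  "travel": [
    [0.4, -0.65, 0],
    [0.4, -0.65, 0],
    [0.4, -0.65, 0],
    [0.4, -0.65, 0],
    [0.4, -0.65, 0],
    [0.4, -0.65, 0],
    [0.4, -0.65, 0],
    [0.4, -0.65, 0],
    [0.4, -0.65, 0],
    [0.4, -0.65, 0],
    [0.3, -0.5, -0.6],
    [0, 0, 0]
  ],
  "grip": [1, 1, 1, 1, 1, 1, 1, 1, 1, 1, 1, 1]
}}

```text
time_s: 3.45
ee_pos: [0.5273, -0.0433, 0.4041]
eef_rot: [-1.572, 0.007, -0.34]
force: [0.6, 0.7, -1.2]
grip_width: 0.0005
```

>>> {"fn": "play_rows", "kwargs": {
  "twist": [
    [0, 0, 0],
    [0, 0, 0],
    [0, 0, 0],
    [0, 0, 0],
    [0, 0, 0]
  ],
  "travel": [
    [0.36, -0.46, -0.3],
    [0, 0, -0.4],
    [0, 0, -0.4],
    [0, 0, -0.2],
    [0, 0, 0]
  ],
  "grip": [1, 1, 1, 1, 1]
}}

```text
time_s: 3.95
ee_pos: [0.5444, -0.0633, 0.3431]
eef_rot: [-1.571, 0.001, -0.336]
force: [-0.2, -0.4, 0.7]
grip_width: 0.0003
```

```bash
python3 - <<'E'
from station import ctrl
import cv2
ims=[]
for n,(u,v) in (("scene",(150,140)),("top",(270,120))):
    p=ctrl.camera(n); ims.append(cv2.resize(p["img"][v:v+230,u:u+190,::-1],None,fx=2,fy=2,interpolation=cv2.INTER_CUBIC))
cv2.imwrite("pics/h2.png",cv2.hconcat(ims)); print(ctrl.get_obs()["ee_pos"])
E
```

```text
[ 0.54483699 -0.06355059  0.34471428]
```

View pics/h2.png

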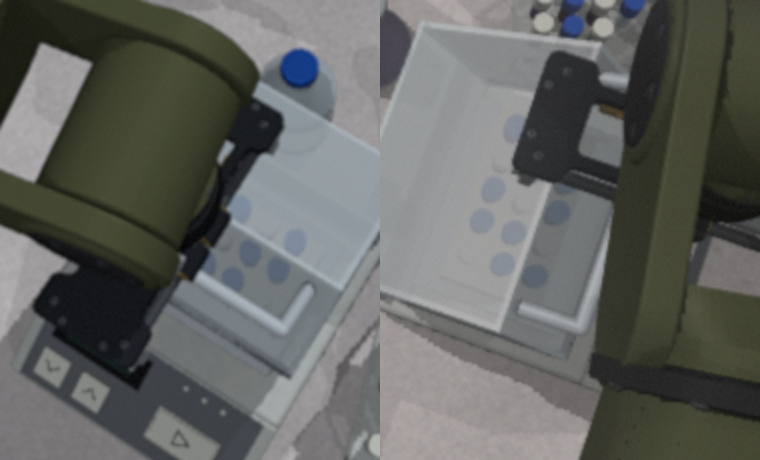

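```bash
python3 - <<'E'
import numpy as np
from fit import *
x=[.5482,-.0564,1.2193,.6094]
P=[np.array([.5448,-.0636,.3447])]
for q in np.arange(.61,-.02,-.047): P.append(W(hood(-.22,0,.105,q),x)+[0,0,.014])
P=np.array(P); print(P.round(4)); print((np.diff(P,axis=0)/.05).round(2))
E
```

```text
[[ 0.5448 -0.0636  0.3447]
 [ 0.5447 -0.0659  0.3211]
 [ 0.5413 -0.0752  0.3152]
 [ 0.538  -0.0841  0.3089]
 [ 0.5348 -0.0928  0.3021]
 [ 0.5318 -0.1012  0.2949]
 [ 0.5288 -0.1092  0.2873]
 [ 0.526  -0.1169  0.2793]
 [ 0.5233 -0.1242  0.2709]
 [ 0.5208 -0.1312  0.2621]
 [ 0.5184 -0.1377  0.2531]
 [ 0.5161 -0.1439  0.2437]
 [ 0.514  -0.1496  0.234 ]
 [ 0.5121 -0.1549  0.224 ]
 [ 0.5103 -0.1598  0.2138]]
[[-0.   -0.05 -0.47]
 [-0.07 -0.18 -0.12]
 [-0.07 -0.18 -0.13]
 [-0.06 -0.17 -0.14]
 [-0.06 -0.17 -0.14]
 [-0.06 -0.16 -0.15]
 [-0.06 -0.15 -0.16]
 [-0.05 -0.15 -0.17]
 [-0.05 -0.14 -0.17]
 [-0.05 -0.13 -0.18]
 [-0.05 -0.12 -0.19]
 [-0.04 -0.11 -0.19]
 [-0.04 -0.11 -0.2 ]
 [-0.04 -0.1  -0.2 ]]
```

>>> {"fn": "play_rows", "kwargs": {
  "twist": [
    [0, 0, 0],
    [0, 0, 0],
    [0, 0, 0],
    [0, 0, 0],
    [0, 0, 0],
    [0, 0, 0],
    [0, 0, 0],
    [0, 0, 0]
  ],
  "travel": [
    [0, -0.05, -0.2],
    [0, 0, -0.15],
    [0, 0, -0.12],
    [-0.07, -0.18, -0.12],
    [-0.07, -0.18, -0.13],
    [-0.06, -0.17, -0.14],
    [-0.06, -0.17, -0.14],
    [-0.06, -0.16, -0.15]
  ],
  "grip": [1, 1, 1, 1, 1, 1, 1, 1]
}}

```text
time_s: 4.85
ee_pos: [0.5287, -0.1106, 0.2868]
eef_rot: [-1.572, -0.003, -0.337]
force: [-2.4, -4.4, 8.8]
grip_width: 0.0006
```

```bash
python3 - <<'E'
from station import ctrl
import cv2
ims=[]
for n,(u,v) in (("scene",(150,140)),("top",(270,120))):
    p=ctrl.camera(n); ims.append(cv2.resize(p["img"][v:v+230,u:u+190,::-1],None,fx=2,fy=2,interpolation=cv2.INTER_CUBIC))
cv2.imwrite("pics/h3.png",cv2.hconcat(ims)); o=ctrl.get_obs(); print(o["ee_pos"],o["force"])
E
```

```text
[ 0.52840486 -0.11086376  0.28585033] [-0.88305655  0.30492625 -0.00721822]
```

View pics/h3.png

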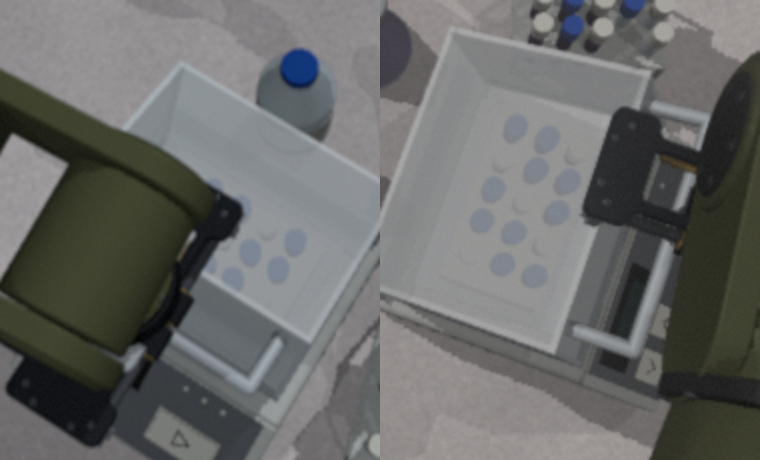

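The hood follows the fingers, with the fingertip on the bar and about 9 N of push. I'll carry on along the arc.

>>> {"fn": "play_rows", "kwargs": {
  "twist": [
    [0, 0, 0],
    [0, 0, 0],
    [0, 0, 0],
    [0, 0, 0],
    [0, 0, 0],
    [0, 0, 0],
    [0, 0, 0]
  ],
  "travel": [
    [-0.06, -0.14, -0.15],
    [-0.05, -0.14, -0.17],
    [-0.05, -0.13, -0.18],
    [-0.05, -0.12, -0.18],
    [-0.04, -0.11, -0.19],
    [-0.04, -0.11, -0.19],
    [-0.02, -0.06, -0.1]
  ],
  "grip": [1, 1, 1, 1, 1, 1, 1]
}}

```text
time_s: 5.65
ee_pos: [0.513, -0.1506, 0.2274]
eef_rot: [-1.571, -0.0, -0.337]
force: [-1.1, -3.0, 3.4]
grip_width: 0.0005
```

>>> {"fn": "play_rows", "kwargs": {
  "twist": [
    [0, 0, 0],
    [0, 0, 0],
    [0, 0, 0],
    [0, 0, 0],
    [0, 0, 0]
  ],
  "travel": [
    [-0.02, -0.04, -0.08],
    [-0.02, -0.04, -0.08],
    [-0.01, -0.03, -0.05],
    [0, -0.02, -0.04],
    [0, 0, 0]
  ],
  "grip": [1, 1, 1, 1, 1]
}}

```text
time_s: 6.15
ee_pos: [0.5106, -0.1562, 0.2151]
eef_rot: [-1.571, 0.001, -0.337]
force: [-0.2, -0.1, -0.1]
grip_width: 0.0006
```

>>> {"fn": "play_rows", "kwargs": {
  "twist": [
    [0, 0, 0],
    [0, 0, 0],
    [0, 0, 0]
  ],
  "travel": [
    [0, 0, -0.04],
    [0, 0, 0],
    [0, 0, 0]
  ],
  "grip": [1, 1, 1]
}}

```text
time_s: 6.45
ee_pos: [0.5108, -0.1563, 0.214]
eef_rot: [-1.571, -0.001, -0.337]
force: [-3.1, -0.6, 8.0]
grip_width: 0.0005
```

>>> {"fn": "play_rows", "kwargs": {
  "twist": [
    [0, 0, 0],
    [0, 0, 0],
    [0, 0, 0]
  ],
  "travel": [
    [0, 0, -0.04],
    [0, 0, 0],
    [0, 0, 0]
  ],
  "grip": [1, 1, 1]
}}

```text
time_s: 6.75
ee_pos: [0.511, -0.1564, 0.2137]
eef_rot: [-1.571, -0.002, -0.337]
force: [-8.7, 1.6, 21.0]
grip_width: 0.0002
```

```bash
cat > pr.py <<'E'
import numpy as np
from fit import *
from scipy.spatial.transform import Rotation as R
x=[.5482,-.0564,1.2193,.6094]
c,s=np.cos(x[2]),np.sin(x[2]); mx=np.array([c,s,0]); my=np.array([-s,c,0])
a=np.arctan2(52,85); n=-np.sin(a)*mx+np.array([0,0,np.cos(a)])
key=W(panel(.041,-.055,0),x)
y=-n; z=-my; Rt=np.column_stack([np.cross(y,z),y,z])
E
python3 - <<'E'
from pr import *
R0=R.from_euler("xyz",[-1.571,-.002,-.337])
d=(R.from_matrix(Rt)*R0.inv()).as_rotvec()
print(key,n,"rotvec",d,np.linalg.norm(d)*57.3, (d/(np.pi/2)/14).round(4), R.from_matrix(Rt).as_euler("xyz"))
print("A",key+.12*n, "hover",key+n*.03)
print(np.array([key+.12*n])-np.array([.511,-.1564,.2137]))
E
```

```text
[ 0.56023355 -0.18332946  0.06439609] [-0.17967656 -0.48994888  0.85303366] rotvec [ 0.55333943  0.26103536 -1.54140648] 95.0257561961511 [ 0.0252  0.0119 -0.0701] [-1.57079633  0.54902514 -1.92229265]
A [ 0.53867236 -0.24212332  0.16676013] hover [ 0.55484326 -0.19802792  0.0899871 ]
[[ 0.02767236 -0.08572332 -0.04693987]]
```

>>> {"fn": "play_rows", "kwargs": {
  "twist": [
    [0, 0, 0],
    [0, 0, 0],
    [0, 0, 0],
    [0, 0, 0]
  ],
  "travel": [
    [0, 0, 0.2],
    [0, 0, 0.5],
    [0, 0, 0.8],
    [0, 0, 0.6]
  ],
  "grip": [1, 1, 1, 1]
}}

```text
time_s: 7.15
ee_pos: [0.5108, -0.1561, 0.3185]
eef_rot: [-1.571, -0.001, -0.337]
force: [-0.4, -0.0, 0.8]
grip_width: 0.0003
```

>>> {"fn": "play_rows", "kwargs": {
  "twist": [
    [0.0294, 0.0138, -0.0818],
    [0.0294, 0.0138, -0.0818],
    [0.0294, 0.0138, -0.0818],
    [0.0294, 0.0138, -0.0818],
    [0.0294, 0.0138, -0.0818],
    [0.0294, 0.0138, -0.0818],
    [0.0294, 0.0138, -0.0818],
    [0.0294, 0.0138, -0.0818],
    [0.0294, 0.0138, -0.0818],
    [0.0294, 0.0138, -0.0818],
    [0.0294, 0.0138, -0.0818],
    [0.0294, 0.0138, -0.0818]
  ],
  "travel": [
    [0.04, -0.16, 0],
    [0.04, -0.16, 0],
    [0.04, -0.16, 0],
    [0.04, -0.16, 0],
    [0.04, -0.16, 0],
    [0.04, -0.16, 0],
    [0.04, -0.16, 0],
    [0.04, -0.16, 0],
    [0.04, -0.16, 0],
    [0.04, -0.16, 0],
    [0.04, -0.16, 0],
    [0.04, -0.16, 0]
  ],
  "grip": [1, 1, 1, 1, 1, 1, 1, 1, 1, 1, 1, 1]
}}

```text
time_s: 8.35
ee_pos: [0.5349, -0.2526, 0.3162]
eef_rot: [-1.572, 0.553, -1.929]
force: [0.1, 0.7, -0.6]
grip_width: 0.0004
```

```bash
cat > look.py <<'E'
import sys,cv2
from station import ctrl
from pr import *
ims=[]
for nm,(u,v) in (("scene",(140,180)),("top",(290,110))):
    p=ctrl.camera(nm); k=[(b["point"],round(b["confidence"],2)) for b in ctrl.boxes_of("start_key",p)][:2]; print(nm,k,"pred",proj(p,[key+.004*n]).round(1),"handle",[b["point"] for b in ctrl.boxes_of("hood_handle",p)][:1],"pred",proj(p,[W(hood(-.22,0,.105,0),x)]).round(1))
    ims.append(cv2.resize(p["img"][v:v+230,u:u+190,::-1],None,fx=2,fy=2,interpolation=cv2.INTER_CUBIC))
cv2.imwrite(sys.argv[1],cv2.hconcat(ims))
o=ctrl.get_obs(); e=o["ee_pos"]; r=R.from_euler("xyz",o["eef_rot"])
print(o["time_s"],e,o["eef_rot"],o["force"],"n-force",o["force"]@n)
print("rot err",(R.from_matrix(Rt)*r.inv()).as_rotvec().round(4))
d=e-key; print("machine-frame offset: along n",d@n,"upslope",d@np.cross(my,n),"y",d@my)
E
python3 look.py pics/k1.png
```

```text
scene [([240.6, 366.3], 0.9)] pred [[240.  359.7]] handle [[248.8, 270.6]] pred [[208.9 335.3]]
top [([422.7, 233.8], 0.72), ([264.2, 139.7], 0.45)] pred [[424.6 230.6]] handle [[361.7, 226.9]] pred [[434.4 251.7]]
8.65 [ 0.53492465 -0.25179587  0.31664741] [-1.56806221  0.55051665 -1.91786446] [ 0.30339714 -0.01367796 -0.12538979] n-force -0.15477356796607578
rot err [-0.0006  0.0027 -0.003 ]
machine-frame offset: along n 0.25327132885446935 upslope 0.06937231404205853 y 0.00018828958444102803
```

View pics/k1.png

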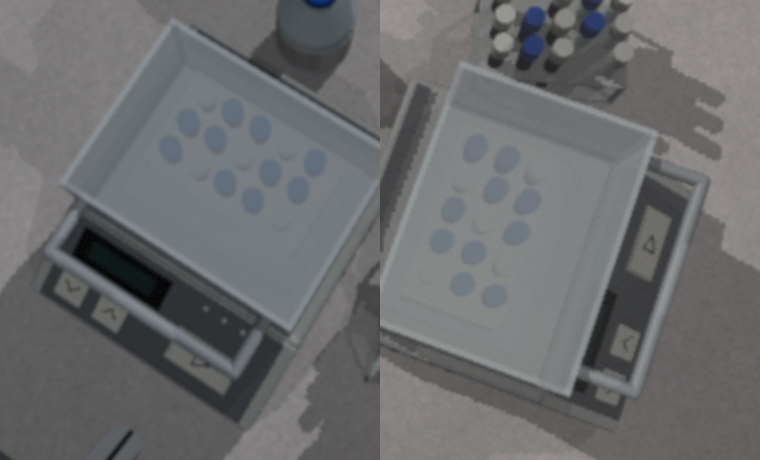

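The hood is shut: the handle midpoint at about (212,335) in the scene image matches its predicted shut position. The key isn't fully covered, and its predicted pixels agree. Next I go down in front of the bar.

>>> {"fn": "play_rows", "kwargs": {
  "twist": [
    [0, 0, 0],
    [0, 0, 0],
    [0, 0, 0],
    [0, 0, 0],
    [0, 0, 0],
    [0, 0, 0]
  ],
  "travel": [
    [0.01, 0.03, -0.5],
    [0.01, 0.03, -0.6],
    [0.01, 0.03, -0.6],
    [0.01, 0.03, -0.6],
    [0.03, 0.07, -0.7],
    [0, 0, 0]
  ],
  "grip": [1, 1, 1, 1, 1, 1]
}}

```text
time_s: 9.25
ee_pos: [0.5372, -0.241, 0.1627]
eef_rot: [-1.576, 0.553, -1.923]
force: [-0.3, 0.1, 0.5]
grip_width: 0.0006
```

```bash
python3 look.py pics/k2.png
```

```text
scene [([239.7, 364.9], 0.91)] pred [[240.  359.7]] handle [[249.0, 270.7]] pred [[208.9 335.3]]
top [([423.9, 231.0], 0.78), ([413.2, 281.4], 0.41)] pred [[424.6 230.6]] handle [[357.8, 225.6]] pred [[434.4 251.7]]
9.55 [ 0.53873559 -0.2433059   0.16828132] [-1.56621388  0.55030237 -1.92018957] [ 0.19519501 -0.00518487 -0.23133808] n-force -0.22987081273677368
rot err [0.0001 0.0041 0.0003]
machine-frame offset: along n 0.12186567061182844 upslope -0.00013469122702897823 y -0.00046652326117297555
```

View pics/k2.png

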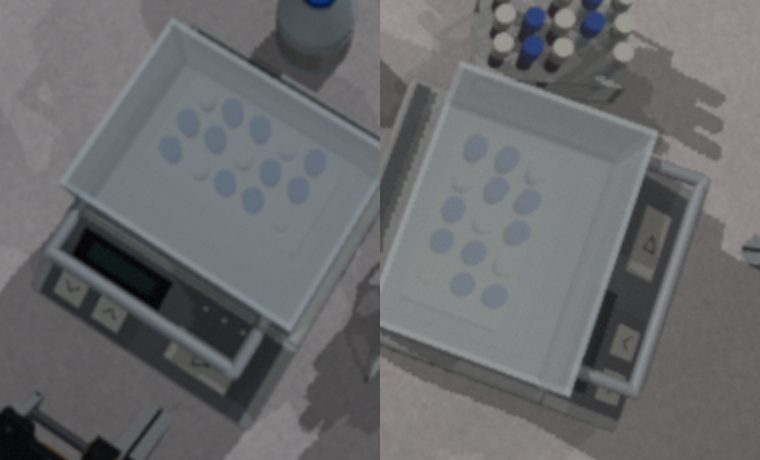

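```bash
python3 - <<'E'
from pr import *
t=np.array([.5387,-.2433,.1683])-.008*n
print(proj(S,[t]),proj(T,[t]))
E
```

```text
[[217.56489689 389.40237441]] [[473.35097153 236.00098506]]
```

>>> {"fn": "play_rows", "kwargs": {
  "twist": [
    [0, 0, 0],
    [0, 0, 0],
    [0, 0, 0],
    [0, 0, 0],
    [0, 0, 0],
    [0, 0, 0],
    [0, 0, 0]
  ],
  "travel": [
    [0.07, 0.2, -0.34],
    [0.07, 0.2, -0.34],
    [0.07, 0.2, -0.34],
    [0.07, 0.2, -0.34],
    [0.036, 0.1, -0.17],
    [0, 0, 0],
    [0, 0, 0]
  ],
  "grip": [1, 1, 1, 1, 1, 1, 1]
}}

```text
time_s: 10.25
ee_pos: [0.5544, -0.1985, 0.091]
eef_rot: [-1.568, 0.551, -1.921]
force: [0.8, -0.3, 0.6]
grip_width: 0.0002
```

```bash
python3 look.py pics/k3.png
```

```text
scene [([245.7, 364.3], 0.66)] pred [[240.  359.7]] handle [[249.6, 270.0]] pred [[208.9 335.3]]
top [([424.4, 231.2], 0.88), ([413.3, 278.7], 0.73)] pred [[424.6 230.6]] handle [[360.0, 225.3]] pred [[434.4 251.7]]
10.55 [ 0.55411039 -0.19828092  0.09038899] [-1.56865646  0.55109881 -1.92221304] [ 0.04493016 -0.08665818 -1.00691152] n-force -0.8245442407967052
rot err [-0.0013  0.0024  0.001 ]
machine-frame offset: along n 0.030598463655651234 upslope -0.0002081378876183232 y 0.0006009497860324127
```

View pics/k3.png

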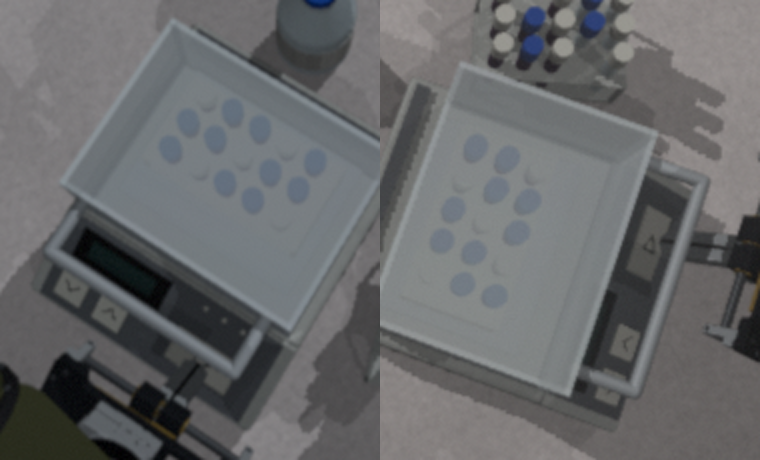

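The fingertips stand squarely over the start key, clear of the bar. Next I feel for its face in small steps.

>>> {"fn": "play_rows", "kwargs": {
  "twist": [
    [0, 0, 0],
    [0, 0, 0],
    [0, 0, 0],
    [0, 0, 0],
    [0, 0, 0],
    [0, 0, 0]
  ],
  "travel": [
    [0.011, 0.029, -0.051],
    [0.011, 0.029, -0.051],
    [0.011, 0.029, -0.051],
    [0.011, 0.029, -0.051],
    [0, 0, 0],
    [0, 0, 0]
  ],
  "grip": [1, 1, 1, 1, 1, 1]
}}

```text
time_s: 11.15
ee_pos: [0.5563, -0.1921, 0.0797]
eef_rot: [-1.57, 0.551, -1.922]
force: [0.5, 0.2, -0.1]
grip_width: 0.0006
```

```bash
cat > st.py <<'E'
from station import ctrl
from pr import *
o=ctrl.get_obs(); d=o["ee_pos"]-key; print(o["time_s"],"n",(d@n).round(4),"up",(d@np.cross(my,n)).round(4),"Fn",(o["force"]@n).round(2))
E
python3 st.py
```

```text
11.15 n 0.0181 up -0.0002 Fn -0.32
```

>>> {"fn": "play_rows", "kwargs": {
  "twist": [
    [0, 0, 0],
    [0, 0, 0],
    [0, 0, 0],
    [0, 0, 0]
  ],
  "travel": [
    [0.0036, 0.0098, -0.017],
    [0.0036, 0.0098, -0.017],
    [0, 0, 0],
    [0, 0, 0]
  ],
  "grip": [1, 1, 1, 1]
}}

```text
time_s: 11.55
ee_pos: [0.5566, -0.1912, 0.0781]
eef_rot: [-1.569, 0.551, -1.922]
force: [-0.2, 0.1, -0.7]
grip_width: 0.0004
```

```bash
python3 st.py
```

```text
11.55 n 0.0162 up -0.0002 Fn -0.65
```

>>> {"fn": "play_rows", "kwargs": {
  "twist": [
    [0, 0, 0],
    [0, 0, 0],
    [0, 0, 0]
  ],
  "travel": [
    [0.0036, 0.0098, -0.017],
    [0, 0, 0],
    [0, 0, 0]
  ],
  "grip": [1, 1, 1]
}}

```text
time_s: 11.85
ee_pos: [0.5568, -0.1906, 0.0772]
eef_rot: [-1.569, 0.551, -1.922]
force: [-0.7, -0.1, -0.4]
grip_width: 0.0008
```

```bash
python3 st.py
```

```text
11.85 n 0.0151 up -0.0002 Fn -0.19
```

>>> {"fn": "play_rows", "kwargs": {
  "twist": [
    [0, 0, 0],
    [0, 0, 0],
    [0, 0, 0]
  ],
  "travel": [
    [0.0036, 0.0098, -0.017],
    [0, 0, 0],
    [0, 0, 0]
  ],
  "grip": [1, 1, 1]
}}

```text
time_s: 12.15
ee_pos: [0.557, -0.1901, 0.0763]
eef_rot: [-1.57, 0.551, -1.922]
force: [0.0, 0.8, -0.1]
grip_width: 0.0005
```

```bash
python3 st.py
```

```text
12.15 n 0.0141 up -0.0002 Fn -0.47
```

Half-millimetre steps from here.

>>> {"fn": "play_rows", "kwargs": {
  "twist": [
    [0, 0, 0],
    [0, 0, 0],
    [0, 0, 0]
  ],
  "travel": [
    [0.0018, 0.0049, -0.0085],
    [0, 0, 0],
    [0, 0, 0]
  ],
  "grip": [1, 1, 1]
}}

```text
time_s: 12.45
ee_pos: [0.5571, -0.1899, 0.0759]
eef_rot: [-1.569, 0.551, -1.922]
force: [-0.4, 0.1, 0.4]
grip_width: 0.0005
```

```bash
python3 st.py
```

```text
12.45 n 0.0136 up -0.0002 Fn 0.38
```

>>> {"fn": "play_rows", "kwargs": {
  "twist": [
    [0, 0, 0],
    [0, 0, 0],
    [0, 0, 0]
  ],
  "travel": [
    [0.0018, 0.0049, -0.0085],
    [0, 0, 0],
    [0, 0, 0]
  ],
  "grip": [1, 1, 1]
}}

```text
time_s: 12.75
ee_pos: [0.5571, -0.1897, 0.0755]
eef_rot: [-1.57, 0.551, -1.922]
force: [-0.0, 0.6, 0.3]
grip_width: 0.0
```

```bash
python3 st.py
```

```text
12.75 n 0.0131 up -0.0002 Fn -0.04
```

>>> {"fn": "play_rows", "kwargs": {
  "twist": [
    [0, 0, 0],
    [0, 0, 0],
    [0, 0, 0]
  ],
  "travel": [
    [0.0018, 0.0049, -0.0085],
    [0, 0, 0],
    [0, 0, 0]
  ],
  "grip": [1, 1, 1]
}}

```text
time_s: 13.05
ee_pos: [0.5572, -0.1894, 0.0751]
eef_rot: [-1.569, 0.551, -1.922]
force: [0.5, -0.6, 0.1]
grip_width: 0.0003
```

```bash
python3 st.py
```

```text
13.05 n 0.0126 up -0.0002 Fn 0.29
```

>>> {"fn": "play_rows", "kwargs": {
  "twist": [
    [0, 0, 0],
    [0, 0, 0],
    [0, 0, 0]
  ],
  "travel": [
    [0.0018, 0.0049, -0.0085],
    [0, 0, 0],
    [0, 0, 0]
  ],
  "grip": [1, 1, 1]
}}

```text
time_s: 13.35
ee_pos: [0.5573, -0.1892, 0.0746]
eef_rot: [-1.569, 0.551, -1.922]
force: [0.7, 0.4, 0.4]
grip_width: 0.0008
```

```bash
python3 st.py
```

```text
13.35 n 0.0121 up -0.0002 Fn 0.0
```

>>> {"fn": "play_rows", "kwargs": {
  "twist": [
    [0, 0, 0],
    [0, 0, 0],
    [0, 0, 0]
  ],
  "travel": [
    [0.0018, 0.0049, -0.0085],
    [0, 0, 0],
    [0, 0, 0]
  ],
  "grip": [1, 1, 1]
}}

```text
time_s: 13.65
ee_pos: [0.5574, -0.1889, 0.0742]
eef_rot: [-1.57, 0.551, -1.922]
force: [-0.2, -0.6, -0.4]
grip_width: 0.0004
```

```bash
python3 st.py
```

```text
13.65 n 0.0116 up -0.0002 Fn 0.01
```

>>> {"fn": "play_rows", "kwargs": {
  "twist": [
    [0, 0, 0],
    [0, 0, 0],
    [0, 0, 0]
  ],
  "travel": [
    [0.0018, 0.0049, -0.0085],
    [0, 0, 0],
    [0, 0, 0]
  ],
  "grip": [1, 1, 1]
}}

```text
time_s: 13.95
ee_pos: [0.5575, -0.1887, 0.0738]
eef_rot: [-1.569, 0.551, -1.922]
force: [-0.4, -0.3, 0.3]
grip_width: 0.0002
```

```bash
python3 st.py
```

```text
13.95 n 0.0111 up -0.0002 Fn 0.53
```

>>> {"fn": "play_rows", "kwargs": {
  "twist": [
    [0, 0, 0],
    [0, 0, 0],
    [0, 0, 0]
  ],
  "travel": [
    [0.0018, 0.0049, -0.0085],
    [0, 0, 0],
    [0, 0, 0]
  ],
  "grip": [1, 1, 1]
}}

```text
time_s: 14.25
ee_pos: [0.5576, -0.1884, 0.0734]
eef_rot: [-1.569, 0.551, -1.922]
force: [-0.1, -0.8, -0.2]
grip_width: 0.0005
```

```bash
python3 st.py
```

```text
14.25 n 0.0106 up -0.0002 Fn 0.23
```

>>> {"fn": "play_rows", "kwargs": {
  "twist": [
    [0, 0, 0],
    [0, 0, 0],
    [0, 0, 0]
  ],
  "travel": [
    [0.0018, 0.0049, -0.0085],
    [0, 0, 0],
    [0, 0, 0]
  ],
  "grip": [1, 1, 1]
}}

```text
time_s: 14.55
ee_pos: [0.5577, -0.1883, 0.0731]
eef_rot: [-1.569, 0.551, -1.922]
force: [-1.7, -0.5, 3.3]
grip_width: 0.0006
```

```bash
python3 st.py
```

```text
14.55 n 0.0104 up -0.0002 Fn 3.39
```

>>> {"fn": "play_rows", "kwargs": {
  "twist": [
    [0, 0, 0],
    [0, 0, 0],
    [0, 0, 0]
  ],
  "travel": [
    [0.0018, 0.0049, -0.0085],
    [0, 0, 0],
    [0, 0, 0]
  ],
  "grip": [1, 1, 1]
}}

```text
time_s: 14.85
ee_pos: [0.5578, -0.1881, 0.0728]
eef_rot: [-1.569, 0.551, -1.922]
force: [-3.8, -2.4, 5.7]
grip_width: 0.0002
```

```bash
python3 st.py
```

```text
14.85 n 0.01 up -0.0002 Fn 6.7
```

Contact is at n ≈ 10.5 mm, so the key face stands about 2.5 mm proud. I'll press on toward about 12 N.

>>> {"fn": "play_rows", "kwargs": {
  "twist": [
    [0, 0, 0],
    [0, 0, 0],
    [0, 0, 0]
  ],
  "travel": [
    [0.0018, 0.0049, -0.0085],
    [0, 0, 0],
    [0, 0, 0]
  ],
  "grip": [1, 1, 1]
}}

```text
time_s: 15.15
ee_pos: [0.5579, -0.188, 0.0726]
eef_rot: [-1.569, 0.551, -1.922]
force: [-5.3, -3.4, 7.3]
grip_width: 0.0009
```

```bash
python3 st.py
```

```text
15.15 n 0.0097 up -0.0002 Fn 8.8
```

>>> {"fn": "play_rows", "kwargs": {
  "twist": [
    [0, 0, 0],
    [0, 0, 0],
    [0, 0, 0]
  ],
  "travel": [
    [0, 0.0049, -0.0085],
    [0, 0, 0],
    [0, 0, 0]
  ],
  "grip": [1, 1, 1]
}}

```text
time_s: 15.45
ee_pos: [0.5579, -0.1879, 0.0724]
eef_rot: [-1.569, 0.551, -1.922]
force: [-5.5, -2.3, 10.1]
grip_width: 0.0005
```

```bash
python3 st.py
```

```text
15.45 n 0.0095 up -0.0002 Fn 10.68
```

>>> {"fn": "play_rows", "kwargs": {
  "twist": [
    [0, 0, 0],
    [0, 0, 0],
    [0, 0, 0],
    [0, 0, 0]
  ],
  "travel": [
    [0, 0.003, -0.006],
    [0, 0, 0],
    [0, 0, 0],
    [0, 0, 0]
  ],
  "grip": [1, 1, 1, 1]
}}

```text
time_s: 15.85
ee_pos: [0.5579, -0.1878, 0.0722]
eef_rot: [-1.568, 0.551, -1.922]
force: [-6.1, -3.9, 10.3]
grip_width: 0.0006
```

```bash
python3 st.py
```

```text
15.85 n 0.0093 up -0.0002 Fn 11.78
```

>>> {"fn": "play_rows", "kwargs": {
  "twist": [
    [0, 0, 0],
    [0, 0, 0],
    [0, 0, 0],
    [0, 0, 0],
    [0, 0, 0],
    [0, 0, 0]
  ],
  "travel": [
    [0, 0, 0],
    [0, 0, 0],
    [0, 0, 0],
    [0, 0, 0],
    [0, 0, 0],
    [0, 0, 0]
  ],
  "grip": [1, 1, 1, 1, 1, 1]
}}

```text
time_s: 16.45
ee_pos: [0.5579, -0.1878, 0.0722]
eef_rot: [-1.568, 0.551, -1.922]
force: [-6.8, -4.7, 10.5]
grip_width: 0.0006
```

```bash
python3 st.py
```

```text
16.45 n 0.0093 up -0.0002 Fn 12.5
```

>>> {"fn": "play_rows", "kwargs": {
  "twist": [
    [0, 0, 0],
    [0, 0, 0],
    [0, 0, 0],
    [0, 0, 0],
    [0, 0, 0],
    [0, 0, 0],
    [0, 0, 0],
    [0, 0, 0],
    [0, 0, 0],
    [0, 0, 0]
  ],
  "travel": [
    [0, 0, 0],
    [0, 0, 0],
    [0, 0, 0],
    [0, 0, 0],
    [0, 0, 0],
    [0, 0, 0],
    [0, 0, 0],
    [0, 0, 0],
    [0, 0, 0],
    [0, 0, 0]
  ],
  "grip": [1, 1, 1, 1, 1, 1, 1, 1, 1, 1]
}}

```text
time_s: 17.45
ee_pos: [0.5579, -0.1878, 0.0722]
eef_rot: [-1.568, 0.551, -1.922]
force: [-6.3, -3.9, 10.3]
grip_width: 0.0007
```

```bash
python3 st.py
```

```text
17.45 n 0.0092 up -0.0002 Fn 11.87
```

Held about 12 N for 1.6 s. Releasing straight along the normal and retreating.

>>> {"fn": "play_rows", "kwargs": {
  "twist": [
    [0, 0, 0],
    [0, 0, 0],
    [0, 0, 0],
    [0, 0, 0],
    [0, 0, 0],
    [0, 0, 0],
    [0, 0, 0],
    [0, 0, 0],
    [0, 0, 0],
    [0, 0, 0]
  ],
  "travel": [
    [-0.018, -0.049, 0.085],
    [-0.036, -0.1, 0.17],
    [-0.07, -0.2, 0.34],
    [-0.07, -0.2, 0.34],
    [-0.07, -0.2, 0.34],
    [-0.07, -0.2, 0.34],
    [-0.07, -0.2, 0.34],
    [-0.07, -0.2, 0.34],
    [0, 0, 0],
    [0, 0, 0]
  ],
  "grip": [1, 1, 1, 1, 1, 1, 1, 1, 1, 1]
}}

```text
time_s: 18.45
ee_pos: [0.5341, -0.2547, 0.1857]
eef_rot: [-1.57, 0.551, -1.923]
force: [0.9, 0.7, -0.5]
grip_width: 0.0002
```

```bash
python3 look.py pics/k4.png; python3 - <<'E'
from station import ctrl
import cv2,numpy as np
for n in ("scene","top"):
    p=ctrl.camera(n); cv2.imwrite(f"pics/{n}_end.png",p["img"][:,:,::-1])
    a=cv2.imread(f"pics/{n}0.png").astype(int)
    for t in ("media_bottle","flask","tube_rack"): print(n,t,[(b["point"],round(b["confidence"],2)) for b in ctrl.boxes_of(t,p)][:2])
E
```

```text
scene [([236.9, 363.2], 0.9)] pred [[240.  359.7]] handle [[249.6, 270.4]] pred [[208.9 335.3]]
top [([422.4, 233.0], 0.56)] pred [[424.6 230.6]] handle [[361.6, 225.0]] pred [[434.4 251.7]]
18.75 [ 0.53415162 -0.25432085  0.18555306] [-1.57054822  0.55170762 -1.92247784] [ 0.39450271 -0.6939118  -0.54098682] n-force -0.19238155415989278
rot err [-0.0024  0.0011  0.0003]
machine-frame offset: along n 0.14281943420427987 upslope -0.0012892846788662565 y 4.4695109346268996e-05
scene media_bottle [([297.3, 190.8], 0.76)]
scene flask [([367.1, 227.8], 0.67), ([247.6, 287.9], 0.2)]
scene tube_rack [([359.7, 335.4], 0.75)]
top media_bottle [([245.7, 207.2], 0.79)]
top flask [([263.3, 138.5], 0.83)]
top tube_rack [([381.3, 129.0], 0.65), ([362.4, 228.2], 0.45)]
```

View pics/scene_end.png

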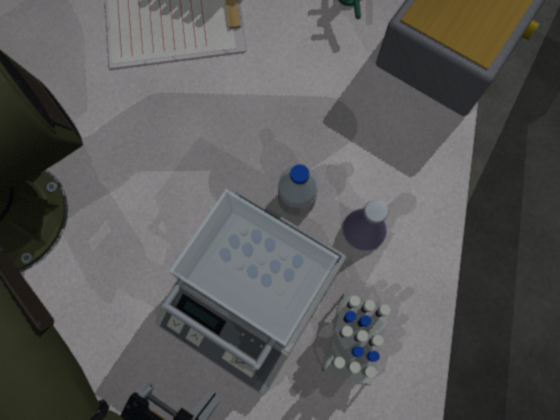

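View pics/top_end.png

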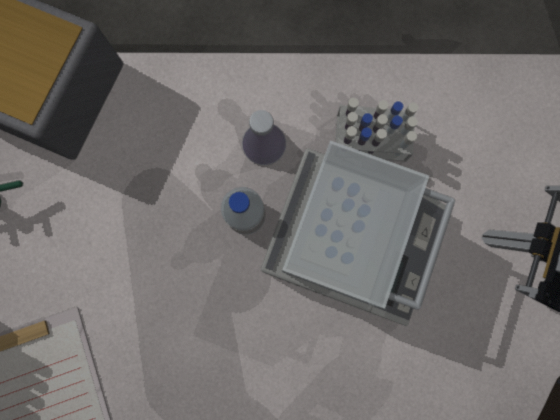

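```bash
python3 - <<'E'
from pr import *
s=np.array([[166,304],[259,365],[172.5,271.5],[286.5,343.5]])
t=np.array([[(704-380)/2+290,180/2+110],[(632-380)/2+290,388/2+110],[(655-380)/2+290,133/2+110],[(570-380)/2+290,390/2+110]])
def P(q,sg): return [W(hood(a,b,c,q),x) for a,b,c in ((-.22,.09,.105),(-.22,-.09,.105),(-.17,.110,.121),(-.17,-.110,.121))]
for q in (-.02,0,.03,.06):
    p=P(q,1); print(q,(proj(S,p)-s).round(1).tolist(),(proj(T,[p[1],p[0],p[3],p[2]])-t).round(1).tolist())
f=lambda v:(np.r_[(proj(S,P(v[0],1))-s).ravel(),(proj(T,[P(v[0],1)[i] for i in (1,0,3,2)])-t).ravel()])
print(least_squares(f,[0.05]).x)
E
```

```text
-0.02 [[-2.6, 2.9], [-4.0, 2.3], [-3.5, 2.0], [-4.3, 3.0]] [[-0.5, 1.1], [1.4, 1.2], [2.2, 0.9], [1.2, 1.6]]
0 [[-2.4, 1.6], [-3.4, 1.1], [-3.1, 0.4], [-3.5, 1.6]] [[-0.7, 0.2], [1.0, 0.9], [1.5, -0.1], [0.3, 1.2]]
0.03 [[-2.0, -0.6], [-2.4, -0.7], [-2.3, -2.0], [-2.2, -0.6]] [[-1.2, -1.2], [0.2, 0.4], [0.2, -1.6], [-1.3, 0.5]]
0.06 [[-1.6, -2.9], [-1.4, -2.7], [-1.5, -4.5], [-0.9, -2.9]] [[-1.8, -2.6], [-0.7, -0.2], [-1.1, -3.2], [-3.0, -0.3]]
[0.02368955]
```

The image fit of the hood angle (0.02 ± 0.03) doesn't settle it. The mechanical check does: under 21 N, far more than the friction, the bar stopped dead at its shut height (0.200 m). Nothing is being touched now, so I'll hand in.

```bash
python3 - <<'E'
from station import ctrl
o=ctrl.get_obs(); print(o["time_s"],o["force"]); print(ctrl.hand_in())
E
```

```text
19.15 [ 0.26153117 -0.62677726  0.2379651 ]
the job is handed in; nothing more can be done
None
```

The hood is shut, the start key was held down and let go, and I handed the job in at 19.2 s. `hand_in` gives no verdict, so what follows is from my own checks.

- **Hood:** I pushed the handle down along its arc with closed fingers, at roughly 0.3–0.45 rad/s, well under the 2 rad/s limit. It stopped against a firm end at the shut height (bar axis about 0.200 m) under 21 N.
- **Start key:** I pressed it along the panel normal. Its face stood about 2.5 mm proud. The tool force was about 12 N along the normal (about 13 N in all) for at least 1.6 s, and I then let it go. The arrow keys were never approached.
- **At hand-in:** The tool force was only noise, with the fingers about 13 cm clear of the panel. The bottle, flask and rack look unmoved and upright in both camera views.

Two checks agreed less well:
- **Hood angle from images:** my estimate was about 0.02 rad with an error of a few hundredths. It fits a shut hood but is too coarse to prove the 0.03 limit, so I relied on the firm stop.
- **Network points:** the detector's handle point did not match the predicted handle position with the hood shut, because it marked the hood as a whole. Its points on the bottle, flask and rack shifted by up to about 11 pixels as the hood uncovered them.

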